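Stop the print and point out the rook that came loose

TASK

The printer has paused because one of the green chess rooks on its build plate has come loose and fallen on its side. Press the red stop button on the printer's console all the way down and let it come back up, to cancel the job; then show your colleague which print failed: point at the middle of the fallen rook from just above it, fingertips one to four centimetres over it, for three seconds, and finish while still pointing. Do not touch the prints, the plate or the gantry, and leave everything else on the table where it is.

Things in the scene. Friction and masses are not known exactly. Their poses are not given: they have to be found in the camera images.
- printer: moving-bed 3D printer, fixed to the table, front towards the robot. Origin: on the table top, under the centre of the build plate; its x points to the printer's rear, y to its left as the robot sees it, z up. Its console, 140 x 80 mm and 55 mm tall, lies to the right of the plate, centre 215 mm right of the origin; a raked screen behind the button rises to 105 mm
- stop_button_top (a point): centre of the top of the red mushroom stop button on the console's flat front ledge: 35 mm wide cap on a yellow collar, top 82.5 mm above the table when up; it is pressed straight down. In the printer's frame it lies 40 mm in front of the origin and 215 mm to the right
- stop_button (a joint): travel of the stop button in m: 0 up, 0.006 fully down; it springs back by itself. The spring needs about 2.7 N to start and 5.4 N fully down
- rook_fallen: the failed print: a green chess rook, the same as the others, lying on its side on the plate, 62 mm long, 30 mm wide and 30 mm high as it lies; loose. Its taller neighbours stand 60 to 90 mm from it, centre to centre. Origin: the middle of its underside, on the plate; x along its length, z up; the middle of its upper side is 30 mm above the origin
- rook_a: green chess rook printed standing on the plate, 30 x 30 mm square foot and head, 62 mm tall; loose, easily tipped. Origin: centre of its foot; z up
- rook_b: green chess rook printed standing on the plate, 30 x 30 mm square foot and head, 62 mm tall; loose, easily tipped. Origin: centre of its foot; z up
- rook_c: green chess rook printed standing on the plate, 30 x 30 mm square foot and head, 62 mm tall; loose, easily tipped. Origin: centre of its foot; z up
- rook_d: green chess rook printed standing on the plate, 30 x 30 mm square foot and head, 62 mm tall; loose, easily tipped. Origin: centre of its foot; z up
- bed: the printer's dark build plate and heated bed, 235 x 235 mm, top 90 mm above the table, with a 12 mm tab at the front; not to be touched. Origin and axes as the printer's, so the plate is centred on it
- gantry: the printer's posts, beam and print head, not to be touched. Origin and axes as the printer's: posts 185 mm to each side, posts and beam 118 mm or more behind the origin, 472 mm tall, crossbeam 320 to 350 mm up; the black head is parked 75 to 130 mm behind the origin, 85 to 150 mm to the left, its lowest point (nozzle) 267 mm up
- spool_orange: full spool of orange filament lying flat on the table, 200 mm across, 66 mm high; loose. Origin: centre of its underside
- tape_roll: roll of yellow tape lying flat, 110 mm across, 48 mm high; loose. Origin: centre of its underside
- scraper: plate scraper with red handle and steel blade lying on the table, 190 mm long, 50 mm wide, 16 mm high; loose. Origin: on the table near its middle, blade to its +x
- glue_stick: upright glue stick with blue cap, 30 mm across, 95 mm tall; loose. Origin: centre of its underside
Not all that is in view belongs to the job. What is shaped like the spool_orange but brown is not meant.

How it is judged (in metres and radians):
On the way, in this order (a step that is already met when the one before it is completed fails the run):
1. the stop button is pressed down (value of joint stop_button above 0.0045 m), for 0.04 s.
2. with the stop button up again, the tool points at the middle of the fallen rook from just above it, for three seconds (horizontal distance between the grasp point and rook_fallen below 0.022 m and z of the grasp point in the frame of rook_fallen between 0.048 and 0.104 m and value of joint stop_button below 0.001 m), for 2.8 s.
At the end, for the whole second after the job is handed in: The stop button is up again; the grasp point is within 22 mm horizontally of the middle of the fallen rook and 18 to 74 mm above its upper side (fingertips some 20 mm lower, clear of it); the rooks are within 6 mm and the table's loose things within 15 mm of where they began, all at rest (all of step 2 and distance of each of rook_a, rook_b, rook_c, rook_d, rook_fallen from where it was at the start of the episode below 0.006 m and distance of each of spool_orange, tape_roll, scraper, glue_stick from where it was at the start of the episode below 0.015 m and linear speed of each of rook_a, rook_b, rook_c, rook_d, rook_fallen, spool_orange, tape_roll, scraper, glue_stick below 0.02 m/s); the robot touches nothing.
It fails at once if a print is touched (contact force between any of the fingers, the arm and rook_a above 0.2 N or contact force between any of the fingers, the arm and rook_b above 0.2 N or contact force between any of the fingers, the arm and rook_c above 0.2 N or contact force between any of the fingers, the arm and rook_d above 0.2 N or contact force between any of the fingers, the arm and rook_fallen above 0.2 N).
It fails at once if the build plate is touched (contact force between any of the fingers, the arm and bed above 0.2 N).
It fails at once if the gantry or print head is touched (contact force between any of the fingers, the arm and gantry above 0.5 N).
It fails at once if a print is shifted, lifted or knocked over (distance of any of rook_a, rook_b, rook_c, rook_d, rook_fallen from where it was at the start of the episode above 0.008 m or angle between any of rook_a, rook_b, rook_c, rook_d, rook_fallen's own z axis and vertical above 0.3 rad).
It fails at once if a thing on the table is disturbed (distance of any of spool_orange, tape_roll, scraper, glue_stick from where it was at the start of the episode above 0.02 m).
It also fails if it takes over 40 s, if anything falls off the work surface, if the arm or the gripper's body presses on something with over 40 N, if the wrist force passes 120 N, or if a joint passes its speed limit or range.

ROBOT

A 6-joint arm with a two-finger parallel gripper is mounted at the origin on the work surface. World frame = base frame: x ahead of the robot, y to its left, z up, the work surface at z = 0. Lengths are in mm, angles in degrees, forces in N, time in s.
With the tool pointing down it reaches from about 300 to 850 mm from the base axis. Payload 4.2 kg.
Tool frame: the origin (TCP) lies midway between the tips of the shut fingers; the grasp point (between the pads) lies 19 mm behind it (env.grip_point_offset is the z of the grasp point in the tool frame, in mm); z points along the fingers, y is the direction in which the jaws open and shut (so a half turn about z gives the same grasp; the last joint's range is limited). The gripper opens to 91 mm and grips with 3 to 60 N. Pads are 32 mm wide; open, the fingers measure 118 mm over their backs; the gripper's body (76 mm by 178 mm) begins 60 mm behind the grasp point.
Start: joints at [72.88, 18.312, 89.639, -0, 72.044, -1.146], TCP at [158.243, 552.813, 213.976] pointing down, gripper open.
Joint ranges: [-177.97, 177.97], [-48.28, 115.42], [12.27, 149.76], [-77.06, 257.06], [2.81, 150.46], [-146.56, 146.56]. Speed limits (degrees/s): [147.25, 147.25, 180, 180, 180, 180].

INTERFACE

Orientations are given as [roll, pitch, yaw] about the fixed x, y, z axes, in that order (R = Rz(yaw) Ry(pitch) Rx(roll)).
In Python, from workcell import env gives the robot as it stands. The module is installed in compiled form; this text tells all that it offers.
- The arm moves only by the tool jog_arm, never from a script. Its argument "deltas" is a list that holds one entry, the list of rows, each a list of 5 numbers: the shift along the tool's x, y, z in m, then the turn about the tool's z in degrees, then the finger opening in m, from 0 to 0.0912. A call has 1 to 20 rows; each row is the pose to reach, as a shift and turn from the pose commanded when the call began, along the tool's axes at that moment; what a row does not reach only later rows make up. A row lasts 1/12 s, in which the tool goes at most 41.7 mm and 7.16 degrees, less where a joint would pass 70% of its speed; a pose out of reach is approached as far as the arm can. A call with a gripper value outside its range is refused whole. The fingers move at their own pace and stop on an object; "grip_force" is the grip in N (left out, the last holds). Time passes only in rows, so rows that repeat a pose let the fingers close. It gives the time, the measured TCP pose, the force and the opening at its end, in the units of the state.
- env.state(): the state, without advancing time (a new reading comes with each control period).
- env.grab_frame(name): name is "scene" or "top"; returns the picture (400x640x3 uint8, red, green, blue); there is no depth.
- env.camera_params(name): a dict with "fx", "fy", "cx", "cy" (pixels), "xyz" and "orientation" of the camera in the world. Camera axes: x right, y down, z forward; pixel columns grow to the right and rows downward; lengths in mm; the calibration is good to about 2 mm. A picture is of the moment at which its call begins. camera_params takes no time and is no camera call.
- env.job_done(): hands the job in, once; it reports no verdict.
Trained networks look in the newest picture that a camera, given by its name, has taken for a name from the list of things; names that differ only in an ending like _2 or _b are one class to them, and where a whole thing is asked for, a point or a joint stands for the part that bears it (a point fixed in the world has none). Each returns a list of dicts, best first, with "conf" (0 to 1); they miss things now and then, are a little off and sometimes report something else, mostly with a low value. They report only what shows in the picture. A call takes as long as a camera call. They do not tell look-alikes from the thing itself.
- env.look_for(camera, label): "xyz" ([x, y, z] in mm, in world coordinates, good to about 4 mm: the middle of the surface that is visible of it).
The state is a dict: "time_s": time; "qpos": joint angles; "qvel": joint speeds; "effort": joint torques, N m; "ee_pos": TCP position; "ee_rot": TCP orientation; "force": force on the tool from outside, world axes, zero at the start; "torque": the same for the moment, N m; "gripper_width": finger opening in mm.
Only numpy, scipy, OpenCV 4.12 (cv2) and the standard library are available. Lean on these libraries where they do the work, as an engineer would, in place of code of your own. Each camera call takes 0.05 s, during which the arm holds its last target.

## Working session

There is one attempt and no reset: what is moved stays moved. The work goes in short steps, Python scripts to look and compute and a tool call to move; the robot and the scene stay as the last step left them, time stands still between calls to the robot, and variables do not carry over. Pictures are saved under pics/ and viewed, and the job is handed in when it is done.

Besides the shell and the picture viewer there is one more tool, called after "Emit:" as name([rows], argument=value, ...), one row to a line, values as JSON. jog_arm: Moves the arm, as the interface text tells. Its arguments: {"type":"object","properties":{"deltas":{"type":"array"},"grip_force":{"type":"number"}},"required":["deltas"]}

```bash
mkdir -p pics
python3 - <<'E'
from workcell import env
import cv2
print(env.state()); print(env.grip_point_offset)
for n in("scene","top"):
    im=env.grab_frame(n); cv2.imwrite(f"pics/{n}0.png",im[:,:,::-1]); print(n,env.camera_params(n))
    for l in("stop_button_top","rook_fallen","printer","bed"):
        print(l,[( [round(v) for v in d["xyz"]],round(d["conf"],2)) for d in env.look_for(n,l)])
E
```

```text
{'time_s': 0.0, 'qpos': array([ 7.28786371e+01,  1.83509450e+01,  8.97080664e+01,  4.70627884e-05,
        7.20451152e+01, -1.14625779e+00]), 'qvel': array([ 0.04596168,  0.04517107, -0.04569158,  0.06986412, -0.08770667,
        0.0827958 ]), 'effort': array([-3.40431598e-04, -4.12462270e+01, -2.31969595e+01,  7.27216084e-02,
        4.56438074e-02, -1.33033723e-04]), 'ee_pos': array([158.09787848, 552.28805398, 213.11603083]), 'ee_rot': array([-1.79895895e+02, -2.12774883e-03,  1.64024878e+02]), 'force': array([ 0.2774313 , -0.11525233,  0.25877467]), 'torque': array([ 0.02981116, -0.01396218, -0.02121363]), 'gripper_width': 91.14548260198207}
-18.8
scene {'fx': 477.09054876623566, 'fy': 477.09054876623566, 'cx': 328.7514624580057, 'cy': 202.81941937096755, 'xyz': array([1553.30685644,  -61.21641898,  844.50530398]), 'orientation': array([-124.74742848,   -0.61938063,   89.4311384 ])}
stop_button_top []
rook_fallen [([482, 70, 114], 0.48)]
printer [([711, 1, 92], 0.65)]
bed [([586, -10, 90], 0.78)]
top {'fx': 363.8093411587421, 'fy': 363.8093411587421, 'cx': 322.1977491661775, 'cy': 201.68213010928733, 'xyz': array([ 242.1589461 ,  -28.88155784, 1284.60249559]), 'orientation': array([-170.48173966,   -0.46259671,  -91.71843547])}
stop_button_top [([497, -214, 82], 0.44)]
rook_fallen [([471, 76, 116], 0.59)]
printer [([668, -13, 92], 0.65)]
bed [([541, -6, 95], 0.78)]
```

View pics/scene0.png

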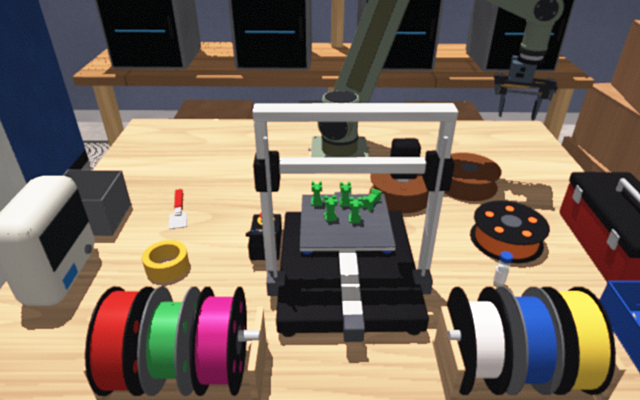

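View pics/top0.png

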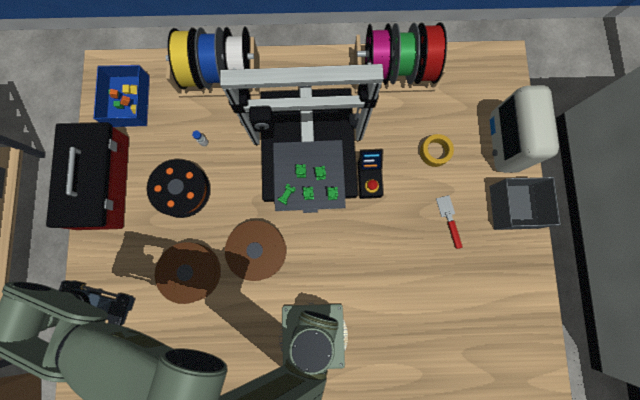

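The top view shows the fallen rook at about (286,194), standing rooks at (301,171), (320,172), (308,193), (333,193), and the red button on a yellow collar at (372,186). Next I'll crop closer and turn these pixels into positions.

```bash
cat > h.py <<'E'
import numpy as np, cv2
from scipy.spatial.transform import Rotation as R
from workcell import env
def ray(cam,u,v,z):
    p=env.camera_params(cam); d=R.from_euler('xyz',p['orientation'],degrees=True).apply([(u-p['cx'])/p['fx'],(v-p['cy'])/p['fy'],1])
    o=np.array(p['xyz']); return o+d*(z-o[2])/d[2]
def proj(cam,X):
    p=env.camera_params(cam); c=R.from_euler('xyz',p['orientation'],degrees=True).inv().apply(np.array(X)-p['xyz'])
    return p['cx']+p['fx']*c[0]/c[2],p['cy']+p['fy']*c[1]/c[2]
E
python3 - <<'E'
from h import *
im=cv2.imread('pics/top0.png')
c=im[130:220,255:400]; cv2.imwrite('pics/crop_top.png',cv2.resize(c,None,fx=5,fy=5,interpolation=cv2.INTER_CUBIC))
c=cv2.imread('pics/scene0.png')[170:270,240:400]; cv2.imwrite('pics/crop_scene.png',cv2.resize(c,None,fx=5,fy=5,interpolation=cv2.INTER_CUBIC))
h=cv2.cvtColor(im,cv2.COLOR_BGR2HSV)
g=((h[...,0]>45)&(h[...,0]<80)&(h[...,1]>120)&(h[...,2]>60)).astype('uint8'); g[:150]=0;g[215:]=0;g[:,:265]=0;g[:,350:]=0
n,l,s,ce=cv2.connectedComponentsWithStats(g)
for i in range(1,n):
  if s[i,4]>15: print('green',s[i],ce[i],ray('top',*ce[i],105).round(),ray('top',*ce[i],150).round())
r=(((h[...,0]<6)|(h[...,0]>174))&(h[...,1]>150)&(h[...,2]>80)).astype('uint8'); r[:160]=0;r[210:]=0;r[:,:355]=0;r[:,390:]=0
n,l,s,ce=cv2.connectedComponentsWithStats(r)
for i in range(1,n): print('red',s[i],ce[i],ray('top',*ce[i],80).round(1))
for l in("rook_fallen","rook_a","stop_button"):
  print(l,[(d["xyz"].round() if hasattr(d["xyz"],'round') else d["xyz"],round(d["conf"],2)) for d in env.look_for('top',l)])
# plate corners
for uv in((275,142),(342,142),(345,209),(273,209)): print(uv,ray('top',*uv,90).round())
E
```

```text
green [295 164  11  14 133] [300.51879699 170.56390977] [547.  25. 105.] [535.  23. 150.]
green [315 166  11  14 129] [320.18604651 172.55813953] [538. -41. 105.] [527. -40. 150.]
green [278 184  18  21 152] [286.23684211 193.84210526] [469.  73. 105.] [461.  69. 150.]
green [303 187  11  13 127] [307.85826772 192.98425197] [470.   2. 105.] [461.   1. 150.]
green [327 187  11  13 125] [332.208 192.936] [468. -78. 105.] [459. -76. 150.]
red [368 180   9   9  65] [372.07692308 184.16923077] [ 499.1 -215.4   80. ]
rook_fallen [([471.0, 76.2, 116.4], 0.59)]
rook_a [([534.5, 22.2, 142.9], 0.63), ([458.3, -75.5, 147.8], 0.49)]
stop_button [([498.4, -215.8, 79.0], 0.65)]
(275, 142) [654. 111.  90.]
(342, 142) [ 647. -119.   90.]
(345, 209) [ 415. -119.   90.]
(273, 209) [422. 119.  90.]
```

View pics/crop_top.png

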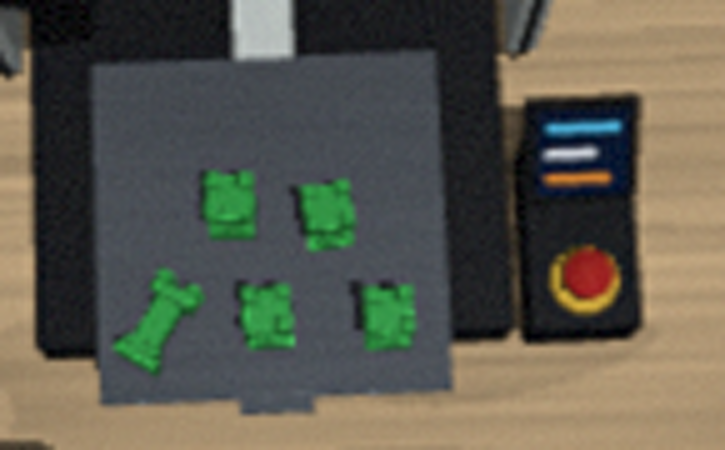

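View pics/crop_scene.png

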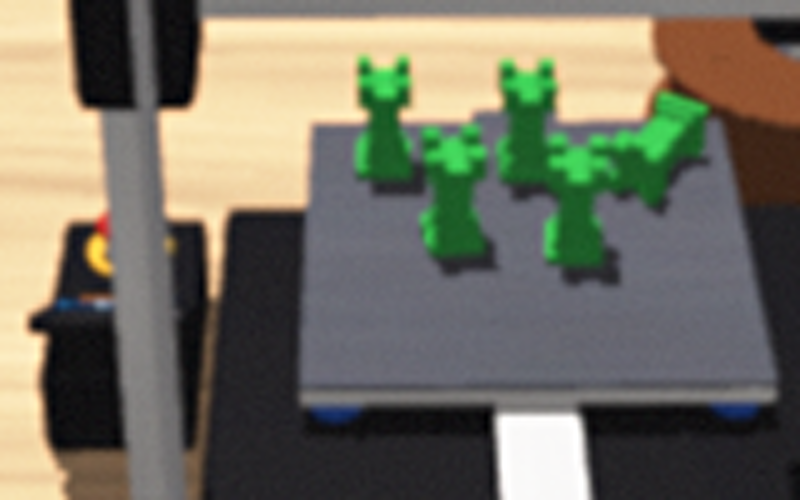

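Run:
```python
from h import *
P=[ray('top',255+(u+.5)/5-.5,130+(v+.5)/5-.5,90) for u,v in((93,65),(437,50),(452,390),(102,404))]
P=np.array(P); c=P.mean(0); print(P.round(),c.round())
y=(P[0]+P[3]-P[1]-P[2])[:2]; y/=np.linalg.norm(y); x=np.array([y[1],-y[0]]); print('yaw',np.degrees(np.arctan2(x[1],x[0])))
print('button exp',(c[:2]-40*x-215*y).round(1))
# rook ends
for n,(u,v) in dict(head=(184,283),foot=(137,357)).items(): print(n,ray('top',255+u/5,130+v/5,108).round(1))
for X in ([471,73,105],[471,73,120],[498,-215,82.5]): print(X,proj('top',X),proj('scene',X))
# tool axes deltas from commanded start
Rt=R.from_euler('xyz',[180,0,164.026],degrees=True)
s=np.array([158.243,552.813,213.976])
for T in([498,-215,214],[498,-215,120],[471,73,214]): print(T,Rt.inv().apply(np.array(T)-s).round(1))
```

```text
[[ 652.  117.   90.]
 [ 656. -119.   90.]
 [ 420. -120.   90.]
 [ 417.  113.   90.]] [536.  -2.  90.]
yaw 0.8570489211962634
button exp [ 499.4 -217.9]
head [492.4  54.5 108. ]
foot [443.7  86.  108. ]
[471, 73, 105] (np.float64(286.3503232693468), np.float64(193.29293726268847)) (np.float64(370.7195114641646), np.float64(199.58148028760735))
[471, 73, 120] (np.float64(285.9399961198271), np.float64(192.4267030254057)) (np.float64(371.0539681186051), np.float64(195.0512721616273))
[498, -215, 82.5] (np.float64(372.07555215727706), np.float64(184.3230117691654)) (np.float64(265.40801069873885), np.float64(211.64828776052966))
[498, -215, 214] [-537.9 -644.7   -0. ]
[498, -215, 120] [-537.9 -644.7   94. ]
[471, 73, 214] [-432.7 -375.2   -0. ]
```

The plate geometry puts the button at (499,-218); the red blob gives (499,-215) and the network (498,-216), so they agree. Things that could be taken for the fallen rook are the four standing rooks at (301,171), (320,173), (308,193) and (332,193). The one lying on its side at (286,194) is my choice, at about (470,72). First I'll close the fingers and cross over high.

Emit:
jog_arm([
  [[0,0,-0.02,0,0],[-0.01,-0.012,-0.04,0,0],[-0.03,-0.036,-0.05,0,0],[-0.05,-0.06,-0.05,0,0],[-0.07,-0.084,-0.05,0,0],[-0.09,-0.108,-0.05,0,0],[-0.11,-0.131,-0.05,0,0],[-0.13,-0.155,-0.05,0,0],[-0.15,-0.179,-0.05,0,0],[-0.17,-0.203,-0.05,0,0],[-0.19,-0.227,-0.05,0,0],[-0.21,-0.251,-0.05,0,0],[-0.23,-0.275,-0.05,0,0],[-0.25,-0.299,-0.05,0,0],[-0.27,-0.322,-0.05,0,0],[-0.27,-0.322,-0.05,0,0],[-0.27,-0.322,-0.05,0,0]],
])

```text
time_s: 2.07
ee_pos: [329.5, 168.1, 264.1]
ee_rot: [180.0, 0.0, 163.8]
force: [0.4, 0.8, 0.5]
gripper_width: 0.6
```

Emit:
jog_arm([
  [[-0.01,-0.012,0,0,0],[-0.03,-0.036,0,0,0],[-0.05,-0.06,0,0,0],[-0.07,-0.084,0,0,0],[-0.09,-0.108,0,0,0],[-0.11,-0.131,0,0,0],[-0.13,-0.155,0,0,0],[-0.15,-0.179,0,0,0],[-0.17,-0.203,0,0,0],[-0.19,-0.227,0,0,0],[-0.21,-0.251,0,0,0],[-0.23,-0.275,0,0,0],[-0.25,-0.3,0,0,0],[-0.265,-0.316,0,0,0],[-0.27,-0.323,0,0,0],[-0.27,-0.323,0,0,0],[-0.27,-0.323,0,0,0],[-0.27,-0.323,0,0,0]],
])

```text
time_s: 3.57
ee_pos: [499.6, -214.1, 264.0]
ee_rot: [179.9, -0.0, 164.1]
force: [0.5, 1.3, 0.1]
gripper_width: 0.4
```

Run:
```python
from h import *
s=env.state(); print(s['ee_pos'],s['ee_rot'],s['force'],s['qpos'].round(),s['time_s'])
```

```text
[ 499.58327904 -214.07350835  263.95893108] [ 1.79946750e+02 -4.14027880e-02  1.64115675e+02] [0.47919125 1.27047982 0.09446758] [-24.  14.  89.   0.  78. -99.] 3.5667
```

Emit:
jog_arm([
  [[0,0,0.02,0,0],[0,0,0.05,0,0],[0,0,0.08,0,0],[0,0,0.11,0,0],[0,0,0.135,0,0],[0,0,0.155,0,0],[0,0,0.165,0,0],[0,0,0.17,0,0],[0,0,0.17,0,0],[0,0,0.17,0,0]],
])

```text
time_s: 4.4
ee_pos: [500.6, -215.7, 95.1]
ee_rot: [-180.0, 0.1, 164.1]
force: [0.2, -0.0, 0.9]
gripper_width: 0.6
```

Run:
```python
from h import *
s=env.state(); print(s['ee_pos'],s['force'])
im=env.grab_frame('top'); cv2.imwrite('pics/over.png',cv2.resize(im[130:250,255:420,::-1],None,fx=4,fy=4,interpolation=cv2.INTER_CUBIC))
im=env.grab_frame('scene'); cv2.imwrite('pics/over_s.png',cv2.resize(im[130:270,200:400,::-1],None,fx=4,fy=4,interpolation=cv2.INTER_CUBIC))
```

```text
[ 500.64823298 -215.74849334   95.09414508] [ 1.77972941e-01 -1.04485850e-04  9.20748925e-01]
```

View pics/over.png

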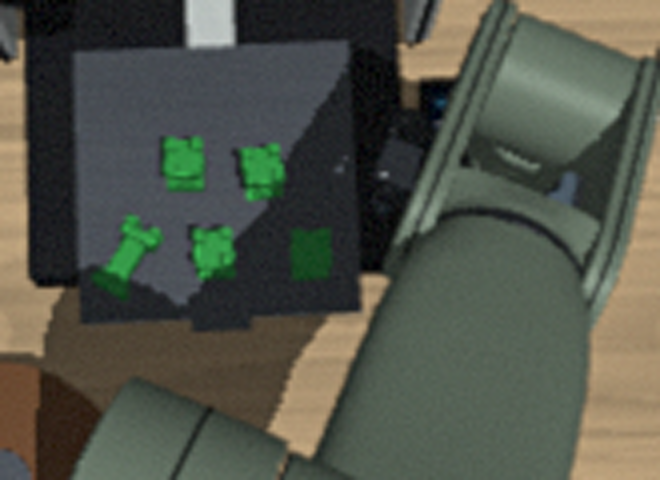

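View pics/over_s.png

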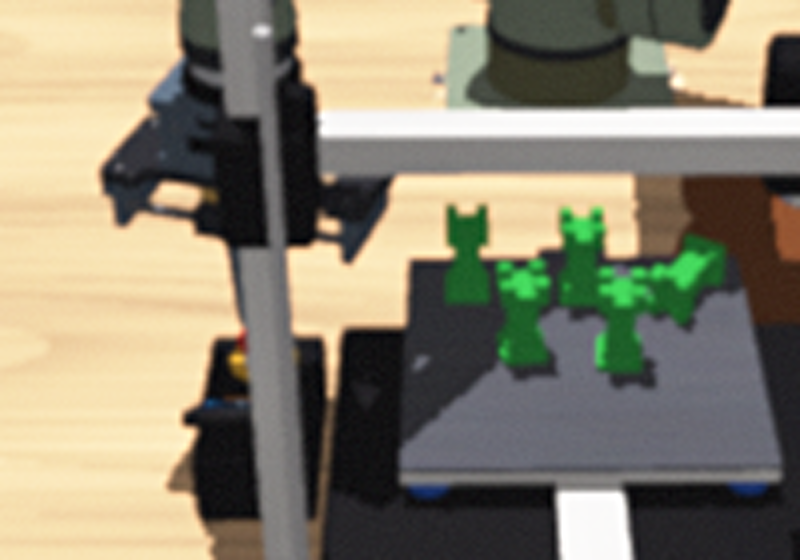

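The fingers are above the red cap (scene crop, about (243,335)) and well clear of the rooks. Now I'll press in small steps.

Emit:
jog_arm([
  [[0,0,0.004,0,0],[0,0,0.008,0,0],[0,0,0.011,0,0],[0,0,0.013,0,0],[0,0,0.015,0,0],[0,0,0.016,0,0],[0,0,0.016,0,0],[0,0,0.016,0,0]],
])

```text
time_s: 5.17
ee_pos: [500.0, -216.0, 78.2]
ee_rot: [-180.0, 0.0, 164.0]
force: [-0.6, 0.3, 4.6]
gripper_width: 0.4
```

Emit:
jog_arm([
  [[0,0,0.001,0,0],[0,0,0.002,0,0],[0,0,0.0025,0,0],[0,0,0.0025,0,0],[0,0,0.0025,0,0]],
])

```text
time_s: 5.58
ee_pos: [500.0, -216.0, 76.2]
ee_rot: [-180.0, 0.0, 164.0]
force: [-2.5, 0.4, 9.1]
gripper_width: 0.3
```

The force is 9 N, past the 5.4 N needed for full travel, and the tip is at z = 76.2, so the button has bottomed. Lifting straight up.

Emit:
jog_arm([
  [[0,0,-0.005,0,0],[0,0,-0.015,0,0],[0,0,-0.035,0,0],[0,0,-0.065,0,0],[0,0,-0.095,0,0],[0,0,-0.125,0,0],[0,0,-0.145,0,0],[0,0,-0.16,0,0],[0,0,-0.16,0,0],[0,0,-0.16,0,0]],
])

```text
time_s: 6.42
ee_pos: [500.0, -215.9, 235.6]
ee_rot: [180.0, 0.1, 164.0]
force: [0.3, -0.1, -0.8]
gripper_width: 0.7
```

Run:
```python
from h import *
s=env.state(); print(s['ee_pos'],s['force'])
Rt=R.from_euler('xyz',[180,0,164.026],degrees=True)
print(Rt.inv().apply(np.array([470,72,236])-s['ee_pos']).round(1))
im=env.grab_frame('top'); cv2.imwrite('pics/up.png',cv2.resize(im[130:250,255:420,::-1],None,fx=4,fy=4,interpolation=cv2.INTER_CUBIC))
```

```text
[ 499.96234158 -215.88516581  235.61508928] [ 0.25437549 -0.12244591 -0.83109785]
[108.  268.5  -0.4]
```

Emit:
jog_arm([
  [[0.006,0.015,0,0,0],[0.018,0.045,0,0,0],[0.03,0.075,0,0,0],[0.042,0.105,0,0,0],[0.054,0.135,0,0,0],[0.066,0.165,0,0,0],[0.078,0.195,0,0,0],[0.09,0.225,0,0,0],[0.1,0.25,0,0,0],[0.106,0.263,0,0,0],[0.108,0.268,0,0,0],[0.108,0.268,0,0,0],[0.108,0.268,0,0,0]],
])

```text
time_s: 7.55
ee_pos: [469.5, 71.0, 234.5]
ee_rot: [-179.9, -0.1, 164.0]
force: [-0.4, -0.8, 0.0]
gripper_width: 0.7
```

Run:
```python
from h import *
s=env.state(); print(s['ee_pos'],s['force'])
im=env.grab_frame('top'); cv2.imwrite('pics/rt.png',cv2.resize(im[130:250,255:420,::-1],None,fx=4,fy=4,interpolation=cv2.INTER_CUBIC))
im=env.grab_frame('scene'); cv2.imwrite('pics/rs.png',cv2.resize(im[100:270,200:420,::-1],None,fx=3.5,fy=3.5,interpolation=cv2.INTER_CUBIC))
print(env.look_for('scene','rook_fallen'))
```

```text
[469.47516545  70.96338818 234.50277868] [-0.40262136 -0.82952522  0.03203877]
[{'xyz': [481.9, 71.6, 113.2], 'conf': 0.58}]
```

View pics/rs.png

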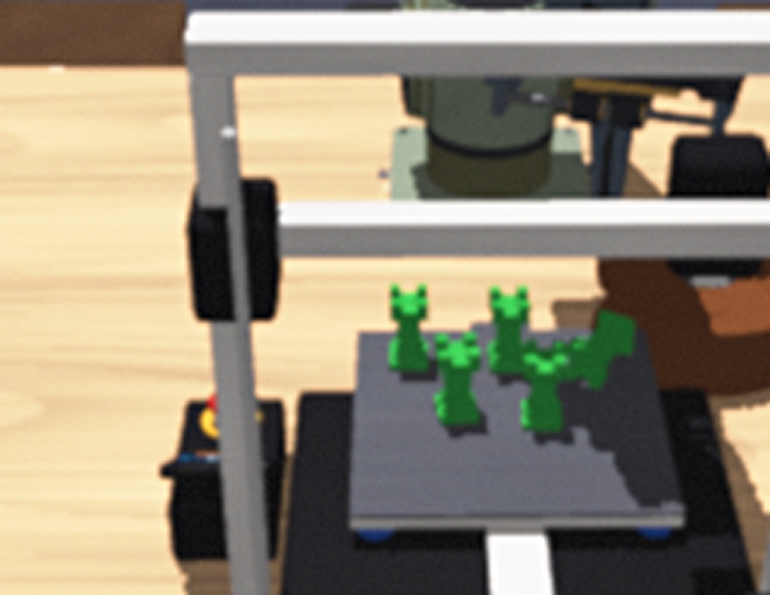

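View pics/up.png

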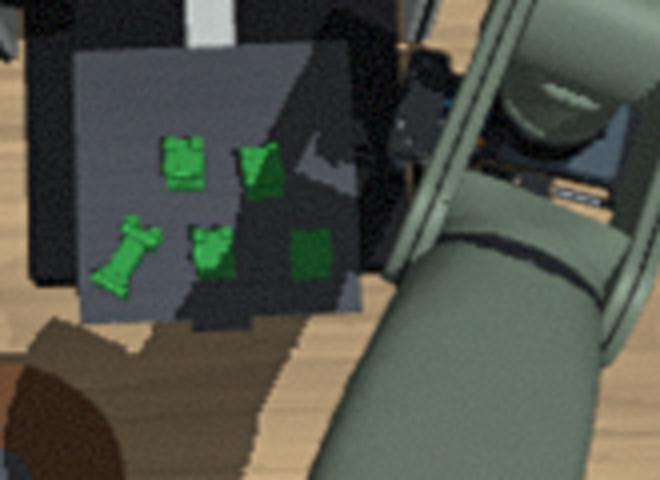

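The head, gantry and standing rooks are clear of the gripper, and the prints haven't moved. I'm lowering to TCP z of about 146, where fingertips end roughly 26 mm above the rook.

Emit:
jog_arm([
  [[-0.001,0,0.01,0,0],[-0.002,0,0.025,0,0],[-0.003,0,0.04,0,0],[-0.003,0,0.055,0,0],[-0.003,0,0.07,0,0],[-0.003,0,0.08,0,0],[-0.003,0,0.085,0,0],[-0.003,0,0.089,0,0],[-0.003,0,0.089,0,0],[-0.003,0,0.089,0,0],[-0.003,0,0.089,0,0],[-0.003,0,0.089,0,0]],
])

```text
time_s: 8.7
ee_pos: [473.2, 70.7, 147.1]
ee_rot: [180.0, 0.1, 164.0]
force: [-0.5, 0.4, 0.2]
gripper_width: 0.5
```

Run:
```python
from h import *
s=env.state(); print(s['ee_pos'],s['force'])
im=env.grab_frame('top'); cv2.imwrite('pics/pt.png',cv2.resize(im[130:250,255:420,::-1],None,fx=4,fy=4,interpolation=cv2.INTER_CUBIC))
im=env.grab_frame('scene'); cv2.imwrite('pics/ps.png',cv2.resize(im[130:270,240:420,::-1],None,fx=4,fy=4,interpolation=cv2.INTER_CUBIC))
print([( (x-240)*4,(y-130)*4) for x,y in [proj('scene',s['ee_pos'])]])
```

```text
[473.2052142   70.73875171 147.11470046] [-0.53968974  0.36240909  0.16747402]
[(np.float64(523.6044283836252), np.float64(228.60000870413012))]
```

View pics/ps.png

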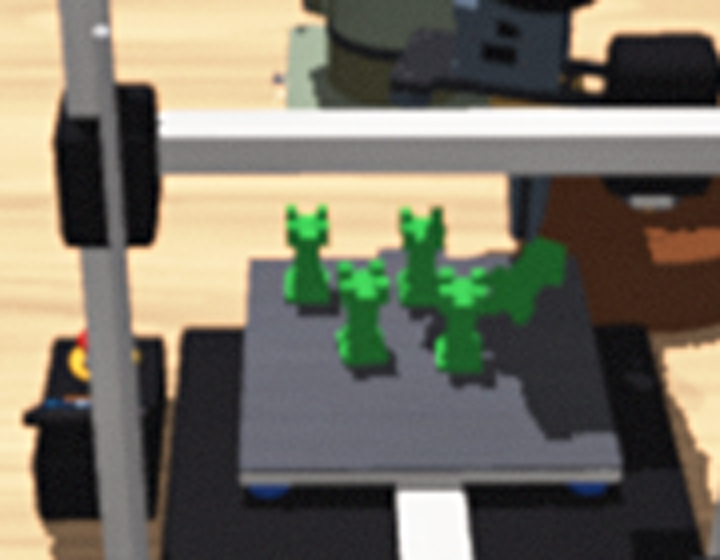

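View pics/pt.png

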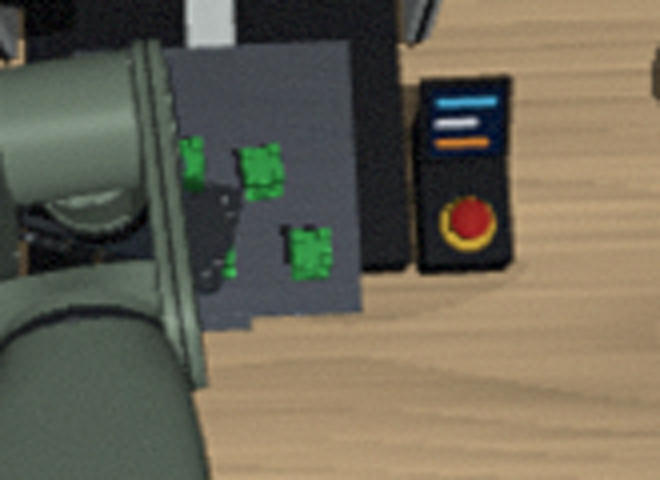

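The fingertips hover over the middle of the fallen rook (scene crop, about (525,235)). The button is up, at (470,222) in the top crop, and the standing rooks in view have not moved. Holding for more than three seconds.

Emit:
jog_arm([
  [[0,0,0,0,0],[0,0,0,0,0],[0,0,0,0,0],[0,0,0,0,0],[0,0,0,0,0],[0,0,0,0,0],[0,0,0,0,0],[0,0,0,0,0],[0,0,0,0,0],[0,0,0,0,0],[0,0,0,0,0],[0,0,0,0,0],[0,0,0,0,0],[0,0,0,0,0],[0,0,0,0,0],[0,0,0,0,0],[0,0,0,0,0],[0,0,0,0,0],[0,0,0,0,0],[0,0,0,0,0]],
])

```text
time_s: 10.47
ee_pos: [472.7, 70.7, 146.4]
ee_rot: [180.0, -0.0, 164.0]
force: [-0.3, -0.2, 0.0]
gripper_width: 0.3
```

Emit:
jog_arm([
  [[0,0,0,0,0],[0,0,0,0,0],[0,0,0,0,0],[0,0,0,0,0],[0,0,0,0,0],[0,0,0,0,0],[0,0,0,0,0],[0,0,0,0,0],[0,0,0,0,0],[0,0,0,0,0],[0,0,0,0,0],[0,0,0,0,0],[0,0,0,0,0],[0,0,0,0,0],[0,0,0,0,0],[0,0,0,0,0],[0,0,0,0,0],[0,0,0,0,0],[0,0,0,0,0],[0,0,0,0,0]],
])

```text
time_s: 12.13
ee_pos: [472.7, 70.7, 146.4]
ee_rot: [180.0, -0.0, 164.0]
force: [0.8, 0.2, 0.1]
gripper_width: 0.3
```

Emit:
jog_arm([
  [[0,0,0,0,0],[0,0,0,0,0],[0,0,0,0,0],[0,0,0,0,0],[0,0,0,0,0],[0,0,0,0,0]],
])

```text
time_s: 12.63
ee_pos: [472.7, 70.7, 146.4]
ee_rot: [180.0, -0.0, 164.0]
force: [-0.2, -0.7, -0.8]
gripper_width: 0.0
```

Run:
```python
from h import *
s=env.state(); print(s['ee_pos'],s['force'],s['time_s']); env.job_done()
```

```text
[472.71205791  70.66660926 146.4234607 ] [-0.19200801 -0.70767468 -0.83000364] 12.6333
the job is handed in; nothing more can be done
```

I pressed the stop button, let it come back up, then pointed at the fallen rook and handed the job in at 12.6 s while still pointing. No verdict was reported.

- **Stop button:** I pressed it straight down with closed fingers until the tip was at z 76.2 mm and the force 9.1 N, past the 5.4 N needed for full travel. After I lifted off, the cap looked up again in the top picture.
- **Pointing:** The fingertips held at (473, 71, 146) mm for about 3.8 s, roughly 26 mm above the rook's upper side. The force readings stayed at noise level, about 1 N or less.
- **Rook position:** The two cameras disagreed slightly on the fallen rook's x, about 470 mm from the top camera and 482 mm from the scene camera. I used 473 mm, which is within the 22 mm tolerance of both.
- **Last pictures:** The standing rooks in view had not moved. In the top view the arm hid the fallen rook and part of two others, so I checked those only in the scene view. I did not measure the loose things on the table again; the arm crossed the table with the fingertips above 200 mm.

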